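# Unbolt and draw out the cassette tray with a hooked rod

## Task

The test-cassette tray under the bench riser is held shut by a sliding bolt that a hand cannot get at. Take the hooked rod from its stand and with it slide the bolt all the way back to the left (as seen from the robot), then hook the tray's front lip from behind and draw the tray straight out until the whole cassette lies in front of the riser's top, with the tray's rear end still between its guides and the cassette in its nest. Touch bolt, tray and cassette with the rod only, leave the small things standing around undisturbed, and finally hang the rod upright back in its stand and let go.

Things in the scene. Friction and masses are not known exactly. Their poses are not given: they have to be found in the camera images.
- riser: Fixed white bench riser, open at the front. Origin on the worktop, below the front edge of its top, in line with the tray's middle; x points in under it, away from the robot, y left, z up; it may be turned about z. All mm and x, y here are in this frame. Walls at y -104 and 204. Two guides 14 high, inner faces y -53 and 53, x 43 to 183, lead the tray.
- riser_edge (a point): Point on the underside of the riser's top at its front edge, straight above the riser's origin, 210 above the worktop. The top is 14 thick, 200 deep (x 0 to 200), y -112 to 212; bottles and a rack are fixed on it at x 110 and more. Axes as the riser's.
- bolt (a joint): Sliding bolt, 12 mm round steel bar along riser y at x 25, centre 20.5 above the worktop, left of the tray on a 12 high bed, under 32 high straps at y 67-80 and 181-194. 0 = home: its end, at y 30, blocks the tray's lip. Grows to the left; 0.040 m = fully back at its stop; the tray is free from 0.022. Starts at 0 to 0.008, slides with about 1 N, stays where left.
- bolt_post (a point): Centre of the top of the upright round steel post on the bolt: 10 mm diameter, top 72.5 above the worktop, rising from the bar (bar's top at 26.5). At bolt 0 it stands at riser x 25, y 90; moves with the bolt. Push it sideways. Axes as the riser's.
- tray_lip (a point): Middle of the top edge of the tray's front lip: an upright flat plate 5 thick (2.5 either side), 100 wide, 38 high. x points to the tray's rear, z up. Behind the lip all is open down to 9 above the worktop. Starts at riser x 37 to 42; at riser x -40 to -95 the tray is far enough out and still between its guides.
- tray: Loose aluminium tray lying on the worktop, 150 deep, 100 wide, about 0.35 kg, side and rear walls 16 high, floor 3. Origin on its underside below the outer face of the lip, mid width; axes as tray_lip.
- tray_nest (a point): Centre of a cassette lying in its nest (a rectangle of low ribs on the tray floor), 24.5 behind tray_lip, 6 above the worktop. Axes as the tray's.
- cassette_mid (a point): Centre of the white plastic test cassette, 20 x 70 x 6, 15 g, lying loose in the nest, its 70 length across the tray.
- cassette: The same cassette; this origin is at the centre of its underside; y along its 70 length.
- hook_grip (a point): Middle of the hooked rod's grey handle: 24 (x) by 16 (y, pinch across this) by 60 (z) mm with flat sides, upright in the stand; the point is 30 below its top (a 3 mm button sits on top). Axes as the hook's.
- hook: The hooked rod, loose, 120 g; origin and axes as hook_grip, z up along the handle. Below the handle a collar 34 x 34, 30 to 36 below the origin; then an 8 mm round steel shaft straight down (-z) to a square corner, centre line 200 below the origin; from there an 8 mm foot runs in -x, its rounded end 22 from the shaft's centre line.
- stand_seat (a point): Where hook_grip is when the rod hangs in its stand, 231 above the worktop; x to the stand's rear, z up. The rod hangs with its axes parallel to these, foot towards the stand's open front (-x).
- stand: Fixed rod stand, origin on the worktop below stand_seat, same axes. A post at x 27 to 41 carries a fork, top 195 high, slot 16 wide open to -x, x -25 to 21. The rod's collar rests on it inside lips 4 high (4 mm play all round). To free the rod lift it 6 or more, then move it 45 or more in -x; hang it back the reverse way. Nothing of it is above 199. Base plate 8 high.
- vial: Bystander: brown glass vial with white cap, 23 diameter, 46 high; origin at its underside.
- dropper: Bystander: small white plastic bottle, 35 diameter, 66 high; origin at its underside.
- cup: Bystander: small white sample cup, 35 diameter, 36 high; origin at its underside.
Mind the look-alikes: they are no part of the job. Of the things that look like the cassette, the middle-sized one is meant.

How it is judged:
By the outcome, as a careful person would: the job done as asked, in the order asked, and still so for the second after the job is handed in, with the robot touching nothing.
It also fails if it takes over 54 s, if anything falls off the work surface, if the arm or the gripper's body presses on something with over 40 N, if the wrist force passes 120 N, or if a joint passes its speed limit or range.

## Robot

A 6-joint arm with a two-finger parallel gripper is mounted at the origin on a cart in front of the work surface, level with it; the furniture and walls round the work are solid. World frame = base frame: x ahead of the robot, y to its left, z up, the work surface at z = 0. Lengths are in m, angles in degrees, forces in N, time in s.
With the tool pointing down it reaches from about 0.35 to 0.95 m from the base axis. Payload 17.4 kg.
Tool frame: the origin (TCP) lies midway between the tips of the shut fingers; the grasp point (between the pads) lies 19 mm behind it; z points along the fingers, y is the line along which they close (so a half turn about z gives the same grasp; the last joint's range is limited). The gripper opens to 93 mm and grips with 3 to 60 N. Pads are 15 mm wide; open, the fingers measure 128 mm over their backs; the gripper's body (75 mm by 188 mm) begins 65 mm behind the grasp point.
Start: joints at [66.818, 6.646, 82.598, -0, 90.757, -2.166], TCP at [0.242, 0.63, 0.19] pointing down, gripper open.
Joint ranges: [-162.19, 162.19], [-47.58, 125.68], [4.15, 143.07], [-65.23, 245.23], [0.69, 171.88], [-170.13, 170.13]. Speed limits (degrees/s): [108.29, 108.29, 127.2, 180, 180, 180].

## Interface

Orientations are given as a 3x3 rotation matrix whose columns are the frame's x, y, z axes.
In Python, from station import sense, camera, camera_info, job_done gives the robot as it stands. The module is installed in compiled form; this text tells all that it offers.
- The arm moves only by the tool carry_out, never from a script. Its argument "motion" is a list that holds one entry, the list of rows, each a list of 7 numbers: the gripper's target within -1 to 1 (shut at 1, half-way at 0, fully open at -1), then the shift along the world's x, y, z in cm, then the turn, a rotation vector about the world's x, y, z in rad. In form: [[[fingers, dx, dy, dz, wx, wy, wz], ...]]. A call has 1 to 5 rows; each row is the pose to reach, as a shift and turn from the pose commanded when the call began; what a row does not reach only later rows make up. A row lasts 1/8 s, in which the tool goes at most 62.5 mm and 10.7 degrees, less where a joint would pass 70% of its speed; a pose out of reach is approached as far as the arm can. A call with a gripper value outside its range is refused whole. The fingers move at their own pace and stop on an object; "force" is the grip in N (left out, the last holds). Time passes only in rows, so rows that repeat a pose let the fingers close. It gives the time, the measured TCP pose, the force and the opening at its end, in the units of the state.
- sense(): the state, without advancing time (a new reading comes with each control period).
- camera(name): name is "scene" or "top"; returns (picture, depth): 400x640x3 uint8, blue, green, red; 400x640 float32, m along the optical axis (not along the pixel's ray), 0 where there is no reading.
- camera_info(name): a dict with "fx", "fy", "cx", "cy" (pixels), "R" (3x3) and "t" (3): a world point X has camera coordinates R X + t. Camera axes: x right, y down, z forward; pixel columns grow to the right and rows downward; lengths in m; the calibration is good to about 2 mm. A picture is of the moment at which its call begins. camera_info takes no time and is no camera call.
- job_done(): hands the job in, once; it reports no verdict.
The state is a dict: "time": time; "joint_positions": joint angles; "joint_vel": joint speeds; "effort": joint torques, N m; "ee_pos": TCP position; "orientation": TCP orientation; "force": force on the tool from outside, world axes, zero at the start; "torque": the same for the moment, N m; "gripper_width": finger opening in m.
Only numpy, scipy, OpenCV 4.12 (cv2) and the standard library are available. Lean on these libraries where they do the work, as an engineer would, in place of code of your own. Each camera call takes 0.05 s, during which the arm holds its last target. There are 200 camera calls.

## Working session

There is one attempt and no reset: what is moved stays moved. The work goes in short steps, Python scripts to look and compute and a tool call to move; the robot and the scene stay as the last step left them, time stands still between calls to the robot, and variables do not carry over. Pictures are saved under pics/ and viewed, on a budget of 10 in all, crops included, one or two more only if the job needs it, and the job is handed in when it is done.

Besides the shell and the picture viewer there is one more tool, called after "Call:" as a command line: name --argument value ..., lists and objects as JSON in quotes. carry_out: Moves the arm, as the interface text tells. Its arguments: {"type":"object","properties":{"motion":{"type":"array","items":{"type":"array","items":{"type":"array","items":{"type":"number"}}}},"force":{"type":"number"}},"required":["motion"]}

```bash
mkdir -p pics
cat > h.py <<'E'
import numpy as np,cv2,json
from station import sense,camera,camera_info,job_done
def grab(n):
    im,d=camera(n); np.savez('last_%s.npz'%n,im=im,d=d); return im,d
def load(n):
    z=np.load('last_%s.npz'%n); return z['im'],z['d']
def unproj(n,u,v,z):
    c=camera_info(n);p=np.array([(u-c['cx'])/c['fx']*z,(v-c['cy'])/c['fy']*z,z]);return np.array(c['R']).T@(p-np.array(c['t']))
def plane(n,u,v,h):
    c=camera_info(n);R=np.array(c['R']);o=-R.T@np.array(c['t']);r=R.T@np.array([(u-c['cx'])/c['fx'],(v-c['cy'])/c['fy'],1]);return o+r*(h-o[2])/r[2]
def proj(n,X):
    c=camera_info(n);p=np.array(c['R'])@np.array(X)+np.array(c['t']);return c['cx']+c['fx']*p[0]/p[2],c['cy']+c['fy']*p[1]/p[2]
def cloud(n,d):
    c=camera_info(n);v,u=np.mgrid[:400,:640];P=np.stack([(u-c['cx'])/c['fx']*d,(v-c['cy'])/c['fy']*d,d],-1);return (P-np.array(c['t']))@np.array(c['R'])
E
python3 - <<'E'
from h import *
for n in('scene','top'):
    im,d=grab(n);cv2.imwrite(f'pics/{n}0.png',im)
    c=camera_info(n);print(n,c['fx'],-np.array(c['R']).T@np.array(c['t']),np.array(c['R'])[2])
s=sense();print(s)
E
```

```text
scene 497.2947207901091 [ 0.09372592 -0.4978515   0.97522402] [ 0.44394663  0.46830576 -0.76393789]
top 403.5682721370753 [0.32592771 0.00155018 0.98248488] [ 0.26531451 -0.00972137 -0.96411291]
{'time': 0.1, 'joint_positions': array([ 6.68180684e+01,  6.67088708e+00,  8.26314464e+01, -8.47990720e-04,
        9.07572747e+01, -2.16639046e+00]), 'joint_vel': array([-0.11109853,  0.08456959, -0.02778087,  0.02817502, -0.07976232,
       -0.01173433]), 'effort': array([ 2.18354318e-03, -7.22890091e+01, -6.23868513e+01,  7.81126809e-02,
        2.26835866e-02, -7.68443510e-05]), 'ee_pos': array([0.24200402, 0.62989539, 0.1896899 ]), 'orientation': array([[-9.33483115e-01,  3.58621135e-01, -3.95935435e-04],
       [ 3.58621352e-01,  9.33482619e-01, -9.62185687e-04],
       [ 2.45387241e-05, -1.04017499e-03, -9.99999459e-01]]), 'force': array([-0.47086783, -0.51445453,  0.00323848]), 'torque': array([ 0.02151604, -0.04804047, -0.0037322 ]), 'gripper_width': 0.0928528601456807}
```

View pics/scene0.png

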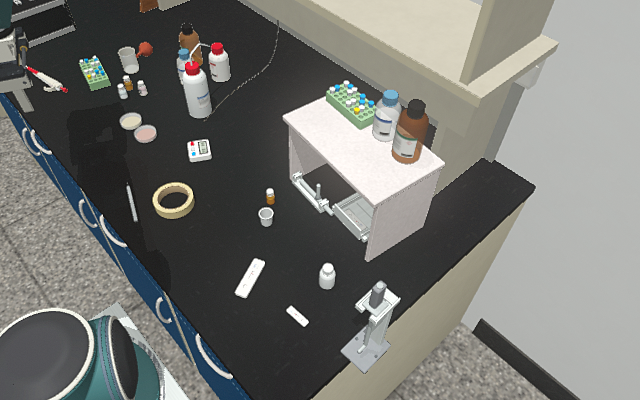

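View pics/top0.png

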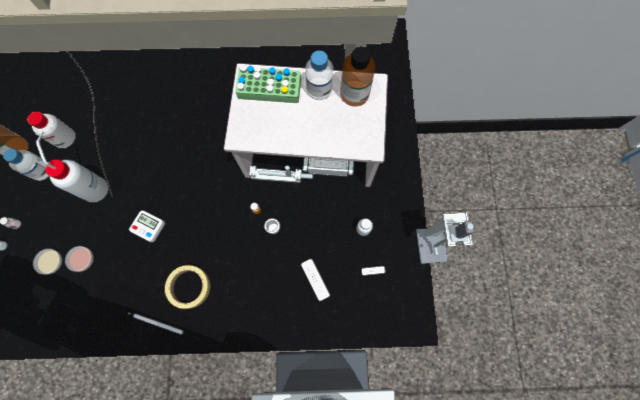

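Scene view: riser top (365,140), bolt and post near (318,190), tray at (352,213), stand with rod at (375,300), look-alike cassettes at (250,278) (large) and (297,316) (small), and bystanders vial (270,197), cup (266,216) and dropper (327,276). I'll measure and zoom in.

Run:
```python
from h import *
S,ds=load('scene');T,dt=load('top')
a=cv2.resize(S[160:250,270:390],None,fx=4,fy=4,interpolation=cv2.INTER_CUBIC)
b=cv2.resize(S[270:375,335:410],None,fx=3.4,fy=3.4,interpolation=cv2.INTER_CUBIC)
c=cv2.resize(T[140:195,225:390],None,fx=4,fy=4,interpolation=cv2.INTER_CUBIC)
W=np.zeros((600,800,3),np.uint8)
W[:360,:480]=a;W[:b.shape[0],490:490+b.shape[1]]=b;W[370:590,:660]=c
cv2.imwrite('pics/c1.png',W)
Ct=cloud('top',dt);Cs=cloud('scene',ds)
# riser top plane
for nm,C,im in(('top',Ct,T),('scene',Cs,S)):
    m=(abs(C[...,2]-.224)<.008)&(C[...,0]>.4)&(abs(C[...,1])<.4)
    n,l,st,ce=cv2.connectedComponentsWithStats(m.astype(np.uint8))
    k=1+np.argmax(st[1:,4]);mm=(l==k)
    cs,_=cv2.findContours(mm.astype(np.uint8),cv2.RETR_EXTERNAL,cv2.CHAIN_APPROX_NONE)
    P=C[mm];print(nm,'z',np.median(P[:,2]),st[k])
    hull=cv2.convexHull(np.round(P[:,:2]*1e4).astype(np.int32))
    ap=cv2.approxPolyDP(hull,120,True);print(ap[:,0]/1e4)
    # front edge: hull min x as fn of y
    y=P[:,1];b=np.round(y/.005);E=np.array([[P[b==q][:,0].min(),q*.005] for q in np.unique(b)])
    print(np.round(E[::6],4).tolist())
    # rod handle
    m=(C[...,2]>.2)&(C[...,2]<.28)&(C[...,1]<-.25)&(C[...,1]>-.6)&(C[...,0]<.75)&(C[...,0]>.2)
    P=C[m];print('handle',len(P),P.min(0),P.max(0),np.median(P,0))
    m=(abs(C[...,2]-.197)<.005)&(C[...,1]<-.25)&(C[...,1]>-.6)&(C[...,0]<.75)&(C[...,0]>.2)
    P=C[m];print('fork',len(P),P.min(0),P.max(0))
    m=(abs(C[...,2]-.008)<.004)&(C[...,1]<-.25)&(C[...,1]>-.6)&(C[...,0]<.75)&(C[...,0]>.2)
    P=C[m];print('base',len(P),P.min(0),P.max(0))
```

```text
top z 0.22410520527261057 [  224    64   163    98 10012]
[[ 0.8393  0.1672]
 [ 0.6451  0.1843]
 [ 0.6142 -0.134 ]
 [ 0.8082 -0.1538]]
[[0.7918, -0.155], [0.6113, -0.125], [0.6155, -0.095], [0.6185, -0.065], [0.6211, -0.035], [0.6247, -0.005], [0.6285, 0.025], [0.6317, 0.055], [0.6346, 0.085], [0.6384, 0.115], [0.6415, 0.145], [0.6446, 0.175]]
handle 365 [ 0.44119456 -0.29779268  0.2000343 ] [ 0.4943377  -0.25032515  0.26575851] [ 0.46248367 -0.26786441  0.23021358]
fork 542 [ 0.44028092 -0.29908154  0.19205501] [ 0.50720179 -0.2500512   0.20194361]
base 577 [ 0.27475593 -0.30840558  0.00400408] [ 0.74926345 -0.25026488  0.01193252]
scene z 0.22381069756315178 [ 283   97  162  110 7101]
[[ 0.8067 -0.158 ]
 [ 0.8159 -0.0951]
 [ 0.7673  0.168 ]
 [ 0.6487  0.1827]
 [ 0.6114 -0.1341]]
[[0.7895, -0.16], [0.6103, -0.13], [0.6135, -0.1], [0.6174, -0.07], [0.6218, -0.04], [0.6242, -0.01], [0.6279, 0.02], [0.6311, 0.05], [0.6339, 0.08], [0.637, 0.11], [0.6419, 0.14], [0.6453, 0.17]]
handle 488 [ 0.44081666 -0.30205263  0.20001971] [ 0.50643581 -0.25599271  0.26639173] [ 0.45855977 -0.28309302  0.22751994]
fork 597 [ 0.43947212 -0.30301352  0.1920913 ] [ 0.50716027 -0.25348894  0.20199327]
base 946 [ 0.31081551 -0.3120844   0.00400753] [ 0.69019158 -0.25006966  0.01198504]
```

View pics/c1.png

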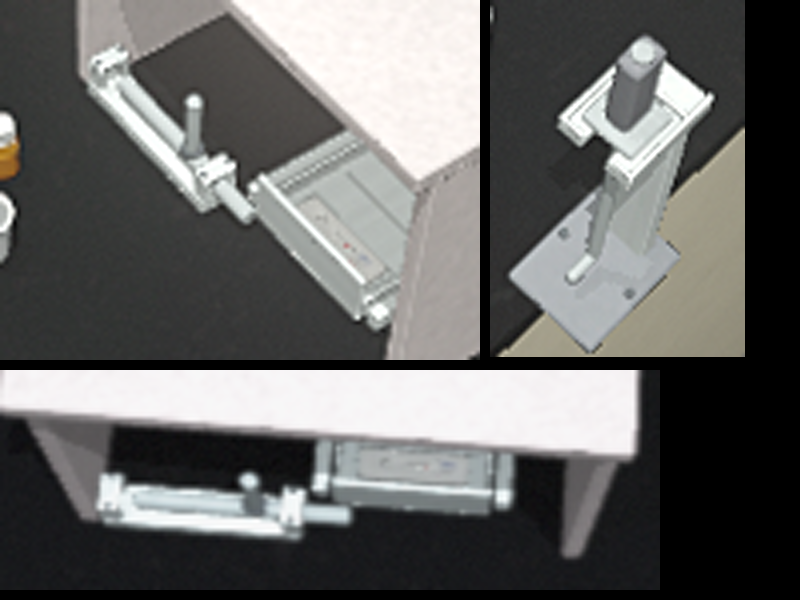

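```bash
cat >> h.py <<'E'
def rect(P):
    r=cv2.minAreaRect((P[:,:2]*1000).astype(np.float32));return np.round(np.array(cv2.boxPoints(r)),1).tolist(),np.round(r[1],1),round(r[2],1)
E
python3 - <<'E'
from h import *
phi=-np.arctan2(.0335,.322)
for nm in('top','scene'):
    im,d=load(nm);C=cloud(nm,d);x,y,z=C[...,0],C[...,1],C[...,2]
    reg=(x>.38)&(x<.56)&(y<-.15)&(y>-.40)
    for k,lo,hi in(('fork',.192,.2),('button',.262,.268),('handletop',.255,.268),('base',.004,.012)):
        m=reg&(z>lo)&(z<hi);P=C[m]
        if len(P)>5:print(nm,k,len(P),rect(P),P.mean(0).round(4))
    # riser front edge fit
    m=(abs(z-.224)<.006)&(x>.58)&(x<.9)&(abs(y)<.25)
    P=C[m];b=np.round(P[:,1]/.004);E=np.array([[P[b==q][:,0].min(),q*.004] for q in np.unique(b) if -.13<q*.004<.175])
    p=np.polyfit(E[:,1],E[:,0],1);print('edge x=',p, 'yaw',-np.degrees(np.arctan(p[0])))
    # bolt post / lip
    w=(x>.6)&(x<.75)&(y>-.12)&(y<.17)
    m=w&(z>.05)&(z<.08);P=C[m];print('post',len(P),P.mean(0).round(4) if len(P) else 0,P[np.argsort(-P[:,2])[:8]].round(4).tolist())
    m=w&(z>.033)&(z<.042);P=C[m];print('lip',len(P),rect(P) if len(P)>5 else 0)
    m=(z>.03)&(z<.075)&(x>.3)&(x<.6)&(y>-.2)&(y<.2)
    n,l,st,ce=cv2.connectedComponentsWithStats(m.astype(np.uint8))
    for i in range(1,n):
        if st[i,4]>15:print('by',ce[i].round(),C[l==i].mean(0).round(3),C[l==i][:,2].max().round(3))
E
```

```text
top fork 456 ([[439.8999938964844, -251.0], [441.8999938964844, -299.6000061035156], [507.79998779296875, -296.8999938964844], [505.79998779296875, -248.39999389648438]], array([66. , 48.6]), 2.3) [ 0.4779 -0.2706  0.196 ]
top button 34 ([[457.0, -269.0], [465.6000061035156, -281.70001220703125], [475.3999938964844, -275.1000061035156], [466.70001220703125, -262.3999938964844]], array([11.8, 15.3]), 34.2) [ 0.4664 -0.2739  0.2641]
top handletop 111 ([[453.79998779296875, -281.6000061035156], [476.0, -282.0], [476.29998779296875, -265.8999938964844], [454.1000061035156, -265.5]], array([16. , 22.2]), 89.0) [ 0.4648 -0.2732  0.2607]
top base 737 ([[380.1000061035156, -303.3999938964844], [538.9000244140625, -318.79998779296875], [554.0999755859375, -162.8000030517578], [395.20001220703125, -147.39999389648438]], array([156.7, 159.6]), 84.5) [ 0.4641 -0.2669  0.0076]
edge x= [0.11007381 0.62559711] yaw -6.281476727039573
post 42 [0.6712 0.1107 0.065 ] [[0.658, 0.0678, 0.076], [0.6558, 0.0727, 0.0754], [0.656, 0.068, 0.0745], [0.6612, 0.0679, 0.0741], [0.6588, 0.0727, 0.0741], [0.6588, 0
[... 1187 characters left out ...]
8.4000244140625, -150.3000030517578]], array([176.5, 161.6]), 0.1) [ 0.4641 -0.2759  0.0077]
edge x= [0.11365138 0.62575031] yaw -6.4839233116905755
post 222 [0.6935 0.1502 0.0646] [[0.7152, 0.1637, 0.08], [0.7216, 0.1631, 0.0798], [0.7135, 0.1655, 0.0797], [0.7236, 0.1615, 0.0797], [0.7176, 0.1625, 0.0793], [0.6702, 0.1665, 0.079], [0.6727, 0.1694, 0.0787], [0.6974, 0.1667, 0.0787]]
lip 172 ([[579.0999755859375, -49.70000076293945], [659.7999877929688, -79.9000015258789], [749.9000244140625, 161.5], [669.0999755859375, 191.6999969482422]], array([257.6,  86.2]), 69.5)
by [270. 193.] [0.571 0.147 0.04 ] 0.049
by [266. 213.] [0.526 0.109 0.034] 0.041
by [327. 273.] [ 0.513 -0.118  0.052] 0.07
```

Run:
```python
from h import *
for u,v in((334.5,205),(361,232.5)):print('lip ends scene',plane('scene',u,v,.038).round(4))
for n,u,v in(('scene',270+194/4,160+100/4),('top',225+249/4,140+(482-370)/4)):print('post',n,plane(n,u,v,.0725).round(4))
y=np.radians(-6.4);R=np.array([[np.cos(y),-np.sin(y),0],[np.sin(y),np.cos(y),0],[0,0,1]]);o=np.array([.623,-.0245,0])
for q in([40,50,38],[40,-50,38]):
    X=o+R@np.array(q)/1000;print(X,[np.round(proj(n,X),1) for n in('scene','top')])
s=sense();print(s['joint_positions'])
```

```text
lip ends scene [0.6657 0.0158 0.038 ]
lip ends scene [ 0.6545 -0.0845  0.038 ]
post scene [0.6591 0.0675 0.0725]
post top [0.6568 0.0699 0.0725]
[0.66832416 0.02072964 0.038     ] [array([333.8, 203.3]), array([308.1, 167.8])]
[ 0.65717727 -0.07864715  0.038     ] [array([360. , 230.4]), array([348.4, 170.9])]
[ 6.68180684e+01  6.67088708e+00  8.26314464e+01 -8.47990720e-04
  9.07572747e+01 -2.16639046e+00]
```

Call:
carry_out --motion '[[[-1,1,-2,5,0,0,0.1],[-1,2,-7,8,0,0,0.2],[-1,4,-13,9,0,0,0.3],[-1,6,-19,10,0,0,0.4],[-1,7,-25,10,0,0,0.4]]]'

```text
time: 0.72
ee_pos: [0.3122, 0.3796, 0.2907]
orientation: [[-0.999, -0.035, 0.001], [-0.035, 0.999, 0.0], [-0.001, 0.0, -1.0]]
force: [0.9, -0.3, 0.2]
gripper_width: 0.0929
```

Call:
carry_out --motion '[[[-1,1.5,-6,1,0,0,0],[-1,3,-12,2,0,0,0],[-1,4.5,-18,2,0,0,0],[-1,6,-24,2,0,0,0],[-1,7.5,-30,2,0,0,0]]]'

```text
time: 1.35
ee_pos: [0.3867, 0.0795, 0.3103]
orientation: [[-0.999, -0.034, 0.001], [-0.034, 0.999, 0.0], [-0.001, 0.0, -1.0]]
force: [0.6, 0.9, 0.2]
gripper_width: 0.0928
```

Call:
carry_out --motion '[[[-1,1.5,-6,0,0,0,0],[-1,3,-12,0,0,0,0],[-1,4.5,-18,0,0,0,0],[-1,6,-24,0,0,0,0],[-1,7.8,-30,0,0,0,0]]]'

```text
time: 1.98
ee_pos: [0.4647, -0.2207, 0.3103]
orientation: [[-0.999, -0.033, 0.0], [-0.033, 0.999, -0.0], [-0.0, -0.0, -1.0]]
force: [0.5, 0.8, 0.7]
gripper_width: 0.0926
```

Call:
carry_out --motion '[[[-1,0,-5.5,0,0,0,0],[-1,0,-5.5,-4,0,0,0],[-1,0,-5.5,-8,0,0,0],[-1,0,-5.5,-9.7,0,0,0],[-1,0,-5.5,-9.7,0,0,0]]]'

```text
time: 2.6
ee_pos: [0.4646, -0.2732, 0.213]
orientation: [[-0.999, -0.033, -0.001], [-0.033, 0.999, 0.001], [0.001, 0.001, -1.0]]
force: [-0.4, -0.0, 1.0]
gripper_width: 0.093
```

Call:
carry_out --motion '[[[1,0,0,0,0,0,0],[1,0,0,0,0,0,0],[1,0,0,0,0,0,0],[1,0,0,0,0,0,0],[1,0,0,0,0,0,0]]]' --force 60

```text
time: 3.22
ee_pos: [0.4648, -0.2735, 0.2134]
orientation: [[-0.999, -0.033, -0.0], [-0.033, 0.999, -0.0], [0.0, -0.0, -1.0]]
force: [-0.1, -1.0, -0.2]
gripper_width: 0.0474
```

Run:
```python
from h import *
S,_=grab('scene');T,_=grab('top');s=sense();print(s['time'],s['ee_pos'],s['force'],s['gripper_width'],s['joint_positions'])
a=cv2.resize(S[230:380,310:430],None,fx=3.3,fy=3.3);b=cv2.resize(T[190:290,390:500],None,fx=3.6,fy=3.6)
W=np.zeros((500,800,3),np.uint8);W[:a.shape[0],:a.shape[1]]=a;W[:b.shape[0],400:400+b.shape[1]]=b;cv2.imwrite('pics/g1.png',W)
```

```text
3.325 [ 0.4648167  -0.27346757  0.21334937] [-0.09280856  0.00478537  0.15268883] 0.039456055142986356 [-3.31807684e+01 -1.06912851e+01  9.73688477e+01  1.35676968e-03
  9.33226621e+01 -1.25082735e+02]
```

View pics/g1.png

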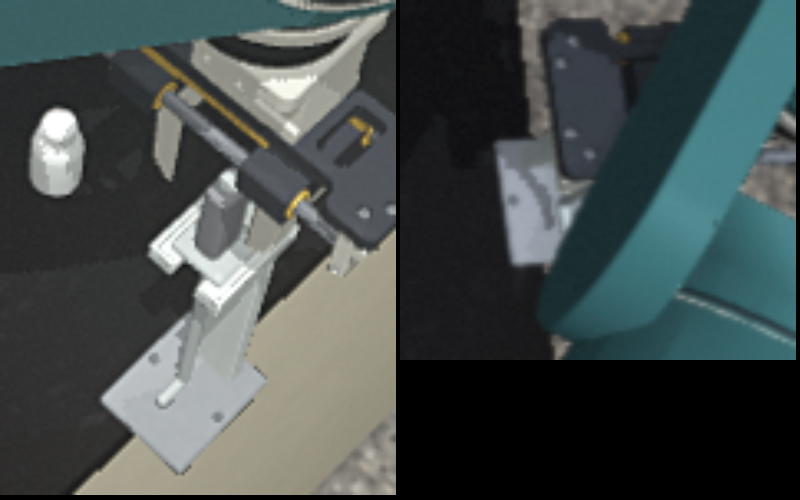

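The fingers straddle the handle (crop about (225,210)), with the rod still hanging in its fork. I'll finish closing.

Call:
carry_out --motion '[[[1,0,0,0,0,0,0],[1,0,0,0,0,0,0],[1,0,0,0,0,0,0],[1,0,0,0,0,0,0],[1,0,0,0,0,0,0]]]' --force 60

```text
time: 3.95
ee_pos: [0.4648, -0.2734, 0.2132]
orientation: [[-0.999, -0.033, -0.0], [-0.033, 0.999, 0.0], [0.0, 0.0, -1.0]]
force: [-0.1, 0.8, -1.2]
gripper_width: 0.0157
```

Call:
carry_out --motion '[[[1,0,0,0.7,0,0,0],[1,0,0,1.4,0,0,0],[1,-2,-0.1,1.4,0,0,0],[1,-5,-0.2,1.4,0,0,0],[1,-7,-0.2,1.4,0,0,0]]]'

```text
time: 4.58
ee_pos: [0.3929, -0.2754, 0.2274]
orientation: [[-0.999, -0.033, 0.0], [-0.033, 0.999, -0.0], [-0.0, -0.0, -1.0]]
force: [-0.1, -0.2, -0.9]
gripper_width: 0.0155
```

Run:
```python
from h import *
S,d=grab('scene');s=sense();print(s['time'],s['ee_pos'],s['force'],s['torque'],s['gripper_width'])
a=cv2.resize(S[230:380,280:430],None,fx=3.3,fy=3.3);cv2.imwrite('pics/g2.png',a)
p=s['ee_pos']+[0,0,.019]
for k in (0,-.2):print(proj('scene',p+[0,0,k]),proj('scene',p+[-.022,0,k]))
```

```text
4.625 [ 0.39161243 -0.27545502  0.227724  ] [-0.50054281 -0.11559678  0.66847839] [-0.04912077  0.01287136  0.00173625] 0.01590674868594527
(np.float64(345.6856864827615), np.float64(316.68781691660297)) (np.float64(335.8026890351014), np.float64(325.249572295966))
(np.float64(337.95162818432743), np.float64(365.08257275949927)) (np.float64(329.6012660785415), np.float64(372.7516828227546))
```

View pics/g2.png

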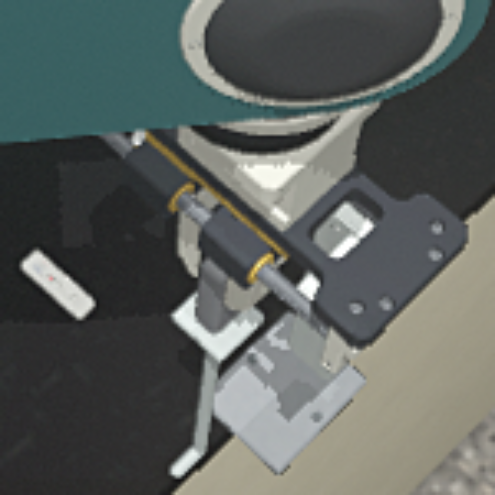

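Rod is free: the fork is empty and the rod hangs from the gripper (corner at crop (200,450)). Scene camera shows about 4 mm bias in −y, so I'll trust the top camera for y.

```bash
cat >> h.py <<'E'
from scipy.spatial.transform import Rotation as Ro
YAW=-6.4;O=np.array([.623,-.024,0.])
def w2r(p): return (Ro.from_euler('z',-YAW,degrees=True).apply(np.array(p)-O)*1000).round(1)
def tcp(corner,th,L=182):
    t=np.radians(th);c=np.array(corner,float)+L*np.array([-np.sin(t),0,np.cos(t)])
    return O+Ro.from_euler('z',YAW,degrees=True).apply(c/1000)
def ori(th): return Ro.from_euler('z',YAW,degrees=True)*Ro.from_euler('y',-th,degrees=True)*Ro.from_matrix(np.diag([-1,1,-1.]))
def go(corner,th,s=None):
    s=s or sense();d=tcp(corner,th)-s['ee_pos'];rv=(ori(th)*Ro.from_matrix(s['orientation']).inv()).as_rotvec()
    return (d*100).round(2),rv.round(4)
E
python3 - <<'E'
from h import *
print(go([-66,78,151],35));a=tcp([-66,78,151],35)
for c in([-40,78,60],[33,78,54],[33,121,54]):print(c,(100*(tcp(c,35)-a)).round(2),tcp(c,35).round(4))
E
```

```text
(array([ 7.08, 34.8 ,  7.24]), array([-0.0235, -0.6111, -0.1394]))
[-40, 78, 60] [ 2.58 -0.29 -9.1 ] [0.4882 0.0696 0.2091]
[33, 78, 54] [ 9.84 -1.1  -9.7 ] [0.5607 0.0615 0.2031]
[33, 121, 54] [10.32  3.17 -9.7 ] [0.5655 0.1042 0.2031]
```

Call:
carry_out --motion '[[[1,0,1,5,0,0,0],[1,1,6,7.2,-0.005,-0.12,-0.028],[1,2.5,12,7.2,-0.01,-0.25,-0.056],[1,4,18,7.2,-0.015,-0.37,-0.084],[1,5.5,24,7.2,-0.0195,-0.5,-0.114]]]'

```text
time: 5.25
ee_pos: [0.448, -0.0414, 0.2997]
orientation: [[-0.88, 0.084, 0.468], [0.07, 0.996, -0.047], [-0.47, -0.009, -0.882]]
force: [1.1, -0.8, -1.2]
gripper_width: 0.0154
```

```bash
python3 -c "
from h import *
s=sense();print(s['ee_pos'],s['gripper_width'],s['joint_positions'].round(1),go([-66,78,151],35,s))"
```

```text
[ 0.44804509 -0.04137173  0.29965555] 0.01542018089324448 [-10.  -44.1 115.2   2.   80.9 -95.1] (array([ 1.43, 11.39,  0.04]), array([-0.0032, -0.1213, -0.0267]))
```

Call:
carry_out --motion '[[[1,2,5,-1,-0.001,-0.06,-0.013],[1,4,10,-3,-0.0032,-0.121,-0.0267],[1,4.2,11.2,-5,-0.0032,-0.121,-0.0267],[1,4.2,11.2,-7,-0.0032,-0.121,-0.0267],[1,4.2,11.2,-9,-0.0032,-0.121,-0.0267]]]'

```text
time: 5.88
ee_pos: [0.4903, 0.0686, 0.2082]
orientation: [[-0.818, 0.11, 0.565], [0.09, 0.994, -0.064], [-0.569, -0.002, -0.822]]
force: [-0.2, 0.5, -1.4]
gripper_width: 0.0156
```

```bash
python3 -c "
from h import *
S,d=grab('scene');T,d=grab('top')
s=sense();print(s['time'],s['ee_pos'],s['force'],s['gripper_width'],s['joint_positions'].round(1),go([33,78,54],35,s))
c=s['ee_pos']+s['orientation'][:,2]*.182;print(w2r(c),proj('scene',c),proj('top',c))
a=cv2.resize(S[130:260,230:380],None,fx=3,fy=3);b=cv2.resize(T[130:260,225:375],None,fx=2.6,fy=2.6);W=np.zeros((400,800,3),np.uint8);W[:390,:400]=a[:,50:450];W[:b.shape[0],402:402+b.shape[1]]=b;cv2.imwrite('pics/b1.png',W)"
```

```text
5.975 [0.48984135 0.06810485 0.20658816] [ 0.3860844  -0.15895168 -1.94189178] 0.015507149368769204 [ 11.8 -42.4 124.7 -11.4  65.  -70. ] (array([ 7.09, -0.66, -0.35]), array([ 0.0014, -0.0086, -0.0001]))
[-39.5  76.4  56.6] (np.float64(300.92623486489975), np.float64(205.9958407670399)) (np.float64(293.7104702793544), np.float64(195.60160231713598))
```

View pics/b1.png

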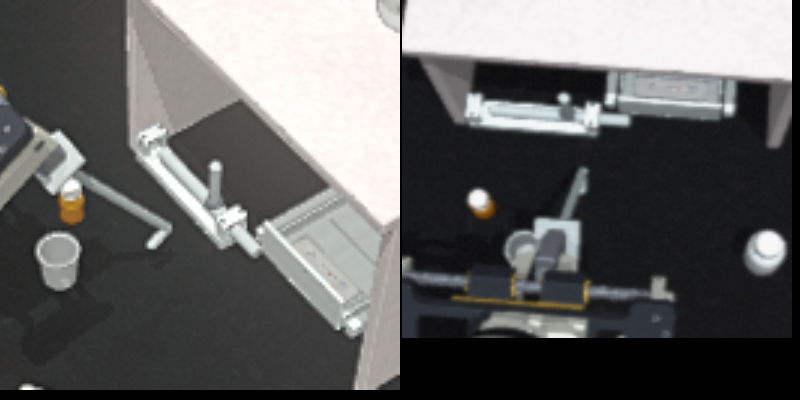

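Rod corner is at crop (168,230) in the scene view and (584,170) in the top view, about 20 mm to the right of and in front of the post (215,185). All is clear, so I'll insert beside the post and push.

Call:
carry_out --motion '[[[1,2,-0.2,-0.1,0,0,0],[1,4,-0.4,-0.2,0,0,0],[1,6,-0.6,-0.2,0,0,0],[1,7.1,-0.7,-0.2,0,0,0],[1,7.1,-0.7,-0.2,0,0,0]]]'

```text
time: 6.6
ee_pos: [0.5617, 0.0617, 0.2072]
orientation: [[-0.818, 0.111, 0.565], [0.09, 0.994, -0.064], [-0.568, -0.002, -0.823]]
force: [-0.7, -0.6, -0.8]
gripper_width: 0.0155
```

Call:
carry_out --motion '[[[1,0.1,0.7,0,0,0,0],[1,0.2,1.4,0,0,0,0],[1,0.25,2.1,0,0,0,0],[1,0.3,2.7,0,0,0,0],[1,0.35,3.3,0,0,0,0]]]'

```text
time: 7.22
ee_pos: [0.565, 0.096, 0.2072]
orientation: [[-0.818, 0.109, 0.565], [0.089, 0.994, -0.063], [-0.569, -0.001, -0.822]]
force: [-0.7, -1.0, -1.2]
gripper_width: 0.0154
```

```bash
python3 -c "
from h import *
S,d=grab('scene');T,d=grab('top')
s=sense();print(s['time'],s['ee_pos'],s['force'],s['torque'],s['gripper_width'],s['joint_positions'].round(1))
c=s['ee_pos']+s['orientation'][:,2]*.182;print(w2r(c))
a=cv2.resize(S[130:260,230:380],None,fx=3,fy=3);b=cv2.resize(T[130:260,225:375],None,fx=2.6,fy=2.6);W=np.zeros((400,800,3),np.uint8);W[:390,:400]=a[:,50:450];W[:b.shape[0],402:402+b.shape[1]]=b;cv2.imwrite('pics/b2.png',W)"
```

```text
7.325 [0.56497857 0.09618141 0.20708398] [ 0.25163821 -0.61746726 -2.09573274] [-0.03638297  0.3808689  -0.11618655] 0.015804343356999012 [ 13.5 -29.7 117.6 -12.9  59.8 -67. ]
[ 32.5 113.1  57.4]
```

View pics/b2.png

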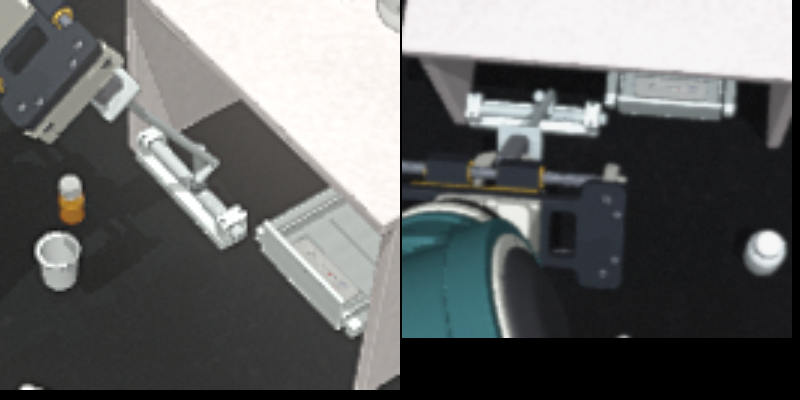

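The post is being pushed left and the bar end has drawn back to the strap (235,225). About 1 cm remains, so I'll push on and watch the force.

Call:
carry_out --motion '[[[1,0.05,0.3,0,0,0,0],[1,0.08,0.6,0,0,0,0],[1,0.1,0.8,0,0,0,0]]]'

```text
time: 7.7
ee_pos: [0.566, 0.1036, 0.2071]
orientation: [[-0.818, 0.11, 0.565], [0.089, 0.994, -0.064], [-0.569, -0.001, -0.823]]
force: [-0.6, -0.6, -1.2]
gripper_width: 0.0156
```

Call:
carry_out --motion '[[[1,0.02,0.2,0,0,0,0],[1,0.04,0.4,0,0,0,0],[1,0.04,0.4,0,0,0,0]]]'

```text
time: 8.07
ee_pos: [0.5664, 0.1075, 0.2071]
orientation: [[-0.818, 0.11, 0.565], [0.089, 0.994, -0.064], [-0.569, -0.002, -0.823]]
force: [0.2, -1.8, -1.5]
gripper_width: 0.0156
```

Call:
carry_out --motion '[[[1,0.02,0.2,0,0,0,0],[1,0.02,0.2,0,0,0,0]]]'

```text
time: 8.32
ee_pos: [0.5666, 0.1093, 0.2071]
orientation: [[-0.818, 0.11, 0.565], [0.089, 0.994, -0.064], [-0.569, -0.002, -0.822]]
force: [-0.1, -4.5, -1.4]
gripper_width: 0.0154
```

Call:
carry_out --motion '[[[1,0.02,0.2,0,0,0,0],[1,0.02,0.2,0,0,0,0]]]'

```text
time: 8.57
ee_pos: [0.5667, 0.1113, 0.207]
orientation: [[-0.818, 0.11, 0.565], [0.089, 0.994, -0.064], [-0.569, -0.002, -0.823]]
force: [-0.4, -4.5, -1.1]
gripper_width: 0.0156
```

Call:
carry_out --motion '[[[1,0.02,0.2,0,0,0,0],[1,0.02,0.2,0,0,0,0]]]'

```text
time: 8.82
ee_pos: [0.5669, 0.1131, 0.207]
orientation: [[-0.818, 0.11, 0.565], [0.089, 0.994, -0.064], [-0.569, -0.002, -0.823]]
force: [-0.5, -6.3, -1.1]
gripper_width: 0.0158
```

```bash
python3 -c "
from h import *
S,d=grab('scene')
s=sense();print(s['time'],s['ee_pos'],s['force'],s['torque'])
c=s['ee_pos']+s['orientation'][:,2]*.182;print(w2r(c))
a=cv2.resize(S[150:225,265:365],None,fx=6,fy=6,interpolation=cv2.INTER_CUBIC);cv2.imwrite('pics/b3.png',a)
for b in(30,34,37,40):
  X=O+[0,.003,0]+Ro.from_euler('z',YAW,degrees=True).apply([.025,.09+b/1000,.0725]);X[1]-=.004;print(b,(np.array(proj('scene',X))-[265,150])*6)
"
```

```text
8.875 [0.56691888 0.11309015 0.20697139] [-1.69543161 -6.13173432 -0.98198197] [-1.98412818  0.59870326 -1.41486745]
[ 32.5 129.8  57.3]
30 [284.6796555  174.42153104]
34 [278.91541631 168.47167453]
37 [274.60499643 164.02245253]
40 [270.30546721 159.58447189]
```

View pics/b3.png

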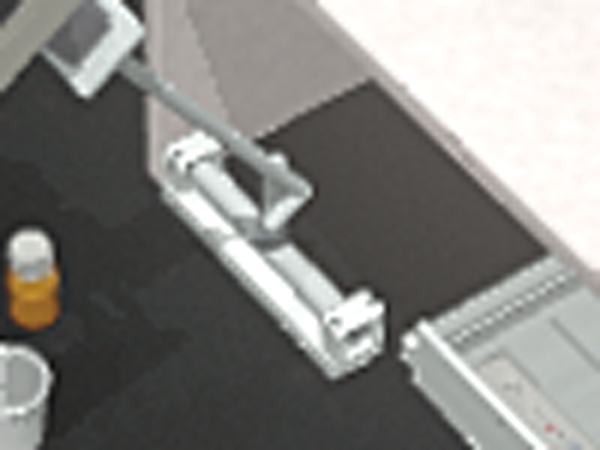

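The post top is at (277,160), which matches bolt 0.038–0.040, and the force rises like a spring against the stop, so the bolt is fully back. I'll back off and move to the lip.

Call:
carry_out --motion '[[[1,-0.1,-1,0,0,0,0],[1,-0.3,-2.6,0.2,0,0,0],[1,-1.3,-4.5,0.8,0,0,0],[1,-2.8,-7,1,0,0,0],[1,-4,-10,1,0,0,0]]]'

```text
time: 9.5
ee_pos: [0.5267, 0.0133, 0.2177]
orientation: [[-0.817, 0.108, 0.567], [0.089, 0.994, -0.062], [-0.57, -0.0, -0.822]]
force: [-0.2, 0.3, -1.0]
gripper_width: 0.0155
```

```bash
python3 -c "
from h import *
S,d=grab('scene');T,d=grab('top')
s=sense();print(s['time'],s['ee_pos'],s['force'],s['joint_positions'].round(1))
c=s['ee_pos']+s['orientation'][:,2]*.182;print(w2r(c),proj('scene',c),proj('top',c))
p=np.array(proj('scene',c));J=np.array([np.array(proj('scene',c+e))-p for e in np.eye(3)*.001]).T;print('px/mm',J.round(2))
p=np.array(proj('top',c));J=np.array([np.array(proj('top',c+e))-p for e in np.eye(3)*.001]).T;print('px/mm',J.round(2))
a=cv2.resize(S[150:270,280:390],None,fx=4,fy=4,interpolation=cv2.INTER_CUBIC);b=cv2.resize(T[140:220,270:360],None,fx=4,fy=4,interpolation=cv2.INTER_CUBIC);W=np.zeros((480,800,3),np.uint8);W[:480,:440]=a;W[:320,440:800]=b;cv2.imwrite('pics/l1.png',W)
for y in(50,-50):
  X=O+[0,.003,0]+Ro.from_euler('z',YAW,degrees=True).apply([.04,y/1000,.038]);print('lip pred',(np.array(proj('scene',X))-[280,150])*4,(np.array(proj('top',X))-[270,140])*4+[440,0])
"
```

```text
9.6 [0.52645062 0.01155011 0.21789125] [-0.38001184  0.51071658 -0.68118005] [  1.2 -38.5 121.7  -4.9  62.3 -81.5]
[ 3.9 24.5 68.4] (np.float64(328.8776986274365), np.float64(208.64185868351947)) (np.float64(316.85247953776775), np.float64(178.5086746212972))
px/mm [[ 0.31 -0.3   0.02]
 [-0.22 -0.25 -0.27]]
px/mm [[-0.01 -0.42 -0.  ]
 [-0.4   0.01 -0.13]]
lip pred [211.39833577 209.76646282] [586.85368433 111.35847126]
lip pred [315.66107607 317.79555345] [747.76110621 123.83354858]
```

View pics/l1.png

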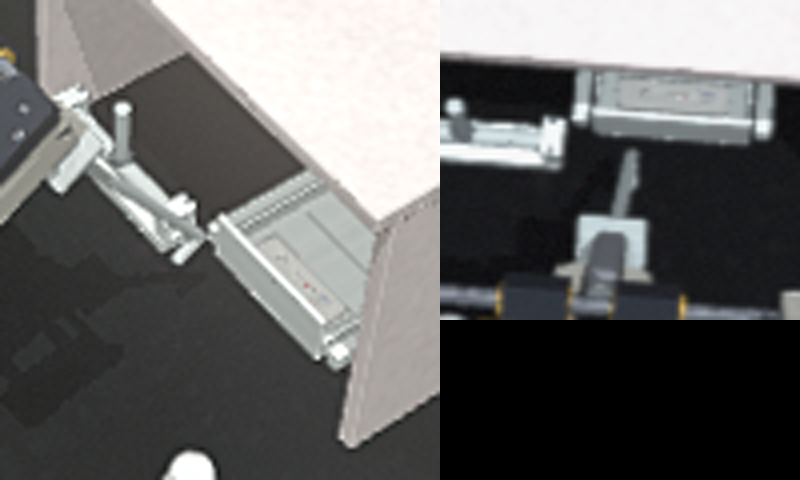

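Call:
carry_out --motion '[[[1,-0.25,-2.25,-0.7,0,0,0],[1,1.75,-2.45,-0.7,0,0,0],[1,3.75,-2.7,-0.7,0,0,0],[1,5.3,-2.85,-0.7,0,0,0],[1,6.3,-3,-0.7,0,0,0]]]'

```text
time: 10.22
ee_pos: [0.5907, -0.0162, 0.21]
orientation: [[-0.818, 0.109, 0.565], [0.09, 0.994, -0.063], [-0.569, -0.001, -0.822]]
force: [-0.5, 0.3, -0.6]
gripper_width: 0.0156
```

```bash
python3 -c "
from h import *
S,d=grab('scene');T,d=grab('top')
s=sense();print(s['time'],s['ee_pos'],s['force'],s['torque'],s['joint_positions'].round(1))
c=s['ee_pos']+s['orientation'][:,2]*.182;print(w2r(c),go([70,2,32],35,s))
a=cv2.resize(S[150:270,280:390],None,fx=4,fy=4,interpolation=cv2.INTER_CUBIC);b=cv2.resize(T[140:220,270:360],None,fx=4,fy=4,interpolation=cv2.INTER_CUBIC);W=np.zeros((480,800,3),np.uint8);W[:480,:440]=a;W[:320,440:800]=b;cv2.imwrite('pics/l2.png',W)
"
```

```text
10.325 [ 0.59048779 -0.01633518  0.20978728] [-0.08092808 -0.44710316 -2.08505723] [ 0.0676044   0.49641194 -0.02036989] [ -3.  -28.6 116.6  -2.3  57.4 -86.1]
[70.3  4.1 60. ] (array([-0.14, -0.18, -2.87]), array([ 0.0003, -0.0064, -0.0021]))
```

View pics/l2.png

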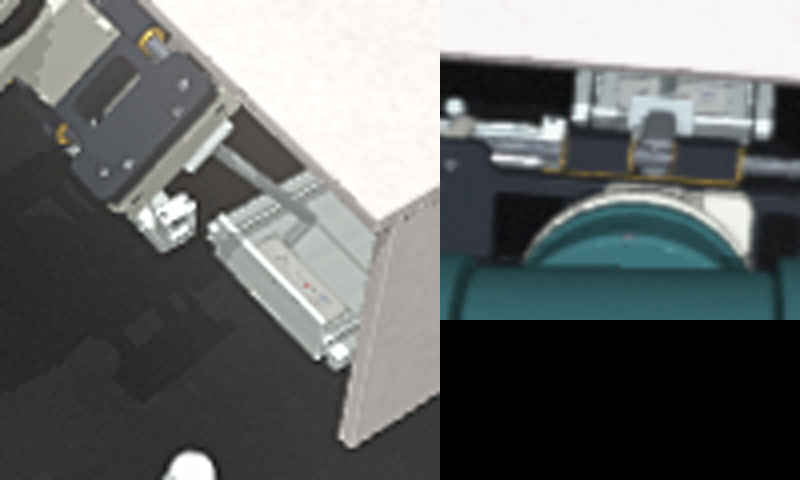

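The shaft passes over the lip and the foot (305,220)–(288,240) is clearly behind it, high above the cassette (290,265). The riser edge is clear of the collar. I'll lower and then pull.

Call:
carry_out --motion '[[[1,0,0,-0.8,0,0,0],[1,-0.05,0,-1.6,0,0,0],[1,-0.1,0,-2.3,0,0,0],[1,-0.1,0,-2.8,0,0,0],[1,-0.1,0,-2.8,0,0,0]]]'

```text
time: 10.95
ee_pos: [0.5888, -0.0166, 0.1817]
orientation: [[-0.818, 0.11, 0.565], [0.089, 0.994, -0.063], [-0.568, -0.001, -0.823]]
force: [0.2, 0.8, -0.7]
gripper_width: 0.0155
```

Call:
carry_out --motion '[[[1,-0.4,0.05,0,0,0,0],[1,-0.8,0.1,0,0,0,0],[1,-1.2,0.13,0,0,0,0],[1,-1.6,0.18,0,0,0,0],[1,-2,0.22,0,0,0,0]]]'

```text
time: 11.58
ee_pos: [0.5689, -0.0143, 0.1826]
orientation: [[-0.817, 0.11, 0.566], [0.089, 0.994, -0.064], [-0.57, -0.001, -0.822]]
force: [2.7, 0.1, -0.1]
gripper_width: 0.016
```

Call:
carry_out --motion '[[[1,-0.6,0.07,0,0,0,0],[1,-1.2,0.13,0,0,0,0],[1,-1.9,0.21,0,0,0,0],[1,-2.6,0.29,0,0,0,0],[1,-3.3,0.37,0,0,0,0]]]'

```text
time: 12.2
ee_pos: [0.5355, -0.0106, 0.1822]
orientation: [[-0.818, 0.11, 0.565], [0.089, 0.994, -0.063], [-0.569, -0.001, -0.822]]
force: [2.5, -0.7, -0.4]
gripper_width: 0.0153
```

```bash
python3 -c "
from h import *
S,d=grab('scene');C=cloud('scene',d)
s=sense();print(s['time'],s['ee_pos'],s['force'],s['torque'],s['joint_positions'].round(1))
c=s['ee_pos']+s['orientation'][:,2]*.182;print(w2r(c))
cv2.imwrite('pics/p1.png',cv2.resize(S[150:280,270:390],None,fx=4,fy=4,interpolation=cv2.INTER_CUBIC))
"
```

```text
12.25 [ 0.53499758 -0.01051928  0.18214921] [ 2.30582339 -0.4215177  -0.31110249] [ 0.04385343 -0.1642918  -0.04886989] [ -2.5 -36.9 124.1  -2.6  58.2 -85.5]
[14.6  3.6 32.5]
```

View pics/p1.png

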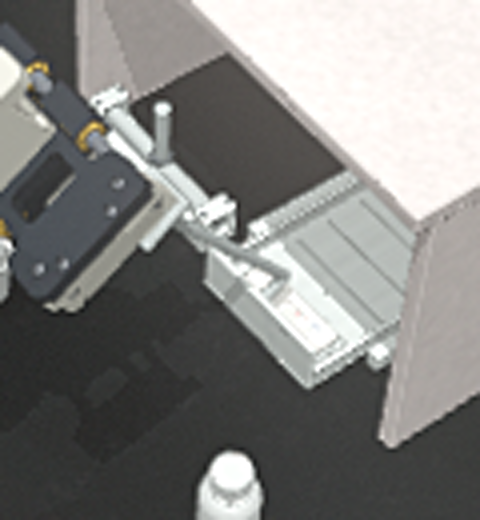

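The tray follows the foot, and the cassette (305,320) is in its nest. I'll pull about 44 mm more.

Call:
carry_out --motion '[[[1,-0.7,0.08,0,0,0,0],[1,-1.4,0.16,0,0,0,0],[1,-2.1,0.24,0,0,0,0],[1,-2.8,0.31,0,0,0,0],[1,-3.3,0.37,0,0,0,0]]]'

```text
time: 12.88
ee_pos: [0.5025, -0.0069, 0.1822]
orientation: [[-0.817, 0.11, 0.565], [0.089, 0.994, -0.063], [-0.569, -0.001, -0.822]]
force: [0.6, -1.0, -2.1]
gripper_width: 0.0153
```

Call:
carry_out --motion '[[[1,-0.5,0.06,0,0,0,0],[1,-0.9,0.1,0,0,0,0],[1,-1.2,0.13,0,0,0,0],[1,-1.2,0.13,0,0,0,0]]]'

```text
time: 13.38
ee_pos: [0.4909, -0.0056, 0.1824]
orientation: [[-0.817, 0.11, 0.566], [0.089, 0.994, -0.063], [-0.569, -0.001, -0.822]]
force: [0.5, -0.1, -0.8]
gripper_width: 0.0158
```

```bash
python3 -c "
from h import *
S,d=grab('scene');T,d=grab('top')
s=sense();print(s['time'],s['ee_pos'],s['force'],s['torque'],s['joint_positions'].round(1))
c=s['ee_pos']+s['orientation'][:,2]*.182;print(w2r(c))
W=np.zeros((520,800,3),np.uint8);W[:,:480]=cv2.resize(S[150:280,270:390],None,fx=4,fy=4,interpolation=cv2.INTER_CUBIC);W[:320,480:]=cv2.resize(T[150:230,285:365],None,fx=4,fy=4,interpolation=cv2.INTER_CUBIC);cv2.imwrite('pics/p2.png',W)
"
```

```text
13.475 [ 0.49104404 -0.00565602  0.18225123] [ 0.16532013  0.57600591 -1.00291474] [0.06943212 0.10748859 0.00566979] [ -1.9 -44.5 128.1  -2.9  61.9 -85.1]
[-29.6   3.5  32.6]
```

View pics/p2.png

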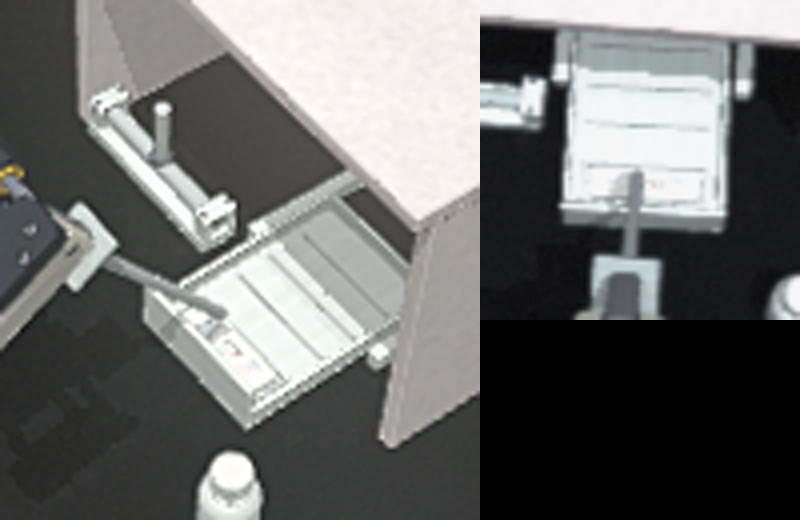

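Tray is well out, the cassette sits in its nest at scene (240,352), and its rear end is still between the guides. I'll compute lip x from the pixels.

```bash
python3 -c "
from h import *
O2=O
for n,u,v,h in(('top',285+(563-480)/4,150+205/4,.038),('top',285+(725-480)/4,150+212/4,.038),('scene',270+148/4,150+298/4,.038),('scene',270+248/4,150+408/4,.038),('top',285+(650-480)/4,150+183/4,.009),('scene',270+240/4,150+352/4,.009)):
  print(n,w2r(plane(n,u,v,h)))
"
```

```text
top [-46.   47.5  38. ]
top [-42.4 -50.6  38. ]
scene [-51.3  34.6  38. ]
scene [-50.4 -60.8  38. ]
top [-19.6  -3.8   9. ]
scene [-16.9 -11.9   9. ]
```

Call:
carry_out --motion '[[[1,0.38,-0.04,0.27,0.0039,0.0347,0],[1,0.76,-0.08,0.54,0.0078,0.0694,0],[1,1.14,-0.13,0.81,0.0117,0.104,0],[1,1.52,-0.17,1.08,0.0156,0.139,0],[1,1.9,-0.21,1.35,0.0195,0.173,0]]]'

```text
time: 14.1
ee_pos: [0.5104, -0.0078, 0.1958]
orientation: [[-0.904, 0.109, 0.414], [0.099, 0.994, -0.046], [-0.417, -0.001, -0.909]]
force: [2.2, 0.7, -1.6]
gripper_width: 0.0156
```

```bash
python3 -c "
from h import *
S,d=grab('scene')
s=sense();print(s['time'],s['ee_pos'],s['force'],s['torque'],s['joint_positions'].round(1))
c=s['ee_pos']+s['orientation'][:,2]*.182;print(w2r(c),go([-38+8,3.5,33],25,s))
"
```

```text
14.15 [ 0.51086879 -0.0078884   0.19626763] [ 0.12089723  0.48717203 -0.63649241] [ 0.0373883  -0.06684415  0.01375073] [ -2.8 -33.2 118.   -1.6  70.7 -86.3]
[-37.6   3.5  30.7] (array([ 0.63, -0.07,  0.17]), array([ 0.   , -0.008, -0.002]))
```

Call:
carry_out --motion '[[[1,0.5,-0.05,0.1,0,0,0],[1,0.5,-0.05,2,0,0,0],[1,0.5,-0.05,5,0,0,0],[1,0.3,-0.05,8,0,0,0],[1,-1,-1,10.5,0,0,0]]]'

```text
time: 14.78
ee_pos: [0.4997, -0.0174, 0.3029]
orientation: [[-0.903, 0.108, 0.416], [0.098, 0.994, -0.046], [-0.419, -0.001, -0.908]]
force: [1.1, -0.8, -1.5]
gripper_width: 0.0156
```

```bash
python3 -c "
from h import *
s=sense();print(s['time'],s['ee_pos'],s['force'],s['joint_positions'].round(1))
R0=np.array([[-.9994,-.0332,0],[-.0332,.9994,0],[0,0,-1]])
print((np.array([.3918,-.2754,.2275])-s['ee_pos'])*100,Ro.from_matrix(R0@s['orientation'].T).as_rotvec())
"
```

```text
14.775 [ 0.49969297 -0.0174351   0.30291178] [ 1.06976061 -0.7702695  -1.49187239] [ -4.4 -34.2 108.9  -0.8  80.6 -88.2]
[-10.78929708 -25.79649049  -7.54117825] [0.01717422 0.43199085 0.13943715]
```

Call:
carry_out --motion '[[[1,-3,-4,0,0.003,0.086,0.028],[1,-6,-9,0,0.007,0.17,0.056],[1,-9,-14,0,0.01,0.26,0.084],[1,-10.8,-19,0,0.014,0.345,0.112],[1,-10.8,-24,0,0.0172,0.432,0.1394]]]'

```text
time: 15.4
ee_pos: [0.3906, -0.2596, 0.303]
orientation: [[-0.999, -0.032, -0.001], [-0.032, 0.999, -0.002], [0.001, -0.002, -1.0]]
force: [0.1, -0.2, -0.3]
gripper_width: 0.0151
```

Call:
carry_out --motion '[[[1,0,-1.5,-2,0,0,0],[1,0,-1.8,-4,0,0,0],[1,0,-1.8,-6,0,0,0],[1,0,-1.8,-7.5,0,0,0],[1,0,-1.8,-7.5,0,0,0]]]'

```text
time: 16.02
ee_pos: [0.3917, -0.2748, 0.2248]
orientation: [[-0.999, -0.033, -0.002], [-0.033, 0.999, 0.0], [0.002, 0.0, -1.0]]
force: [0.4, -0.0, -1.4]
gripper_width: 0.0155
```

```bash
python3 -c "
from h import *
A=cv2.imread('pics/g2.png')
S,d=grab('scene');T,d=grab('top')
s=sense();print(s['time'],s['ee_pos'],s['orientation'].round(4),s['force'],s['joint_positions'].round(1))
a=cv2.resize(S[230:380,280:430],None,fx=3.3,fy=3.3)
W=np.hstack([A[:,:400],a[:,:400]]);cv2.imwrite('pics/r1.png',W)
"
```

```text
16.125 [ 0.39212842 -0.27545316  0.22633897] [[-9.995e-01 -3.290e-02 -1.000e-04]
 [-3.290e-02  9.995e-01 -1.100e-03]
 [ 2.000e-04 -1.100e-03 -1.000e+00]] [-0.57082908  0.03735703 -1.38641979] [-3.810e+01 -1.870e+01  1.027e+02 -1.000e-01  9.600e+01 -1.300e+02]
```

View pics/r1.png

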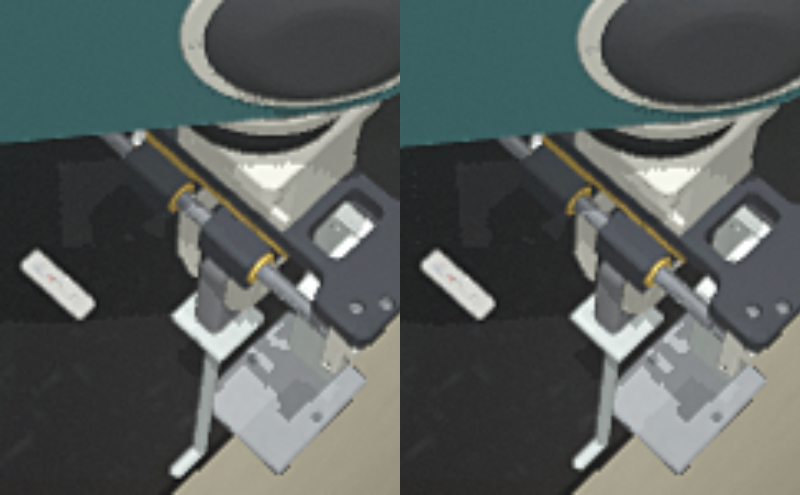

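The rod sits in the grip as it did when taken (left and right crops match, foot about 1 px off). I'll hang it back.

Call:
carry_out --motion '[[[1,0,0,0.15,0,0,0],[1,2.5,0.1,0.15,0,0,0],[1,5,0.2,0.15,0,0,0],[1,7.2,0.2,0.15,0,0,0],[1,7.25,0.2,0.15,0,0,0]]]'

```text
time: 16.75
ee_pos: [0.4654, -0.2737, 0.2272]
orientation: [[-0.999, -0.033, -0.001], [-0.033, 0.999, -0.0], [0.001, -0.0, -1.0]]
force: [0.7, 0.0, -1.4]
gripper_width: 0.0154
```

Call:
carry_out --motion '[[[1,0,0,-0.5,0,0,0],[1,0,0,-1,0,0,0],[1,0,0,-1.3,0,0,0],[1,0,0,-1.4,0,0,0]]]'

```text
time: 17.25
ee_pos: [0.4642, -0.2738, 0.2132]
orientation: [[-0.999, -0.032, -0.001], [-0.032, 0.999, -0.001], [0.001, -0.001, -1.0]]
force: [-1.6, 0.6, 3.4]
gripper_width: 0.0156
```

Call:
carry_out --motion '[[[0,0,0,0,0,0,0],[0,0,0,0,0,0,0],[0,0,0,0,0,0,0],[0,0,0,0,0,0,0],[0,0,0,0,0,0,0]]]'

```text
time: 17.88
ee_pos: [0.4645, -0.2738, 0.2131]
orientation: [[-0.999, -0.032, -0.001], [-0.032, 0.999, -0.0], [0.001, -0.0, -1.0]]
force: [-0.7, -0.7, 0.1]
gripper_width: 0.0467
```

Call:
carry_out --motion '[[[0,0,0,1,0,0,0],[0,0,0,3,0,0,0],[0,0,0,7,0,0,0],[0,0,0,11,0,0,0],[0,-4,6,13,0,0,0]]]'

```text
time: 18.5
ee_pos: [0.4318, -0.2246, 0.342]
orientation: [[-1.0, -0.031, -0.001], [-0.031, 1.0, -0.001], [0.001, -0.001, -1.0]]
force: [0.1, 1.1, -0.1]
gripper_width: 0.0464
```

Call:
carry_out --motion '[[[0,-2,6,0,0,0,0],[0,-4,12,0,0,0,0],[0,-6,18,0,0,0,0],[0,-6,24,0,0,0,0],[0,-6,30,0,0,0,0]]]'

```text
time: 19.12
ee_pos: [0.3702, 0.0781, 0.3418]
orientation: [[-0.999, -0.032, 0.002], [-0.032, 0.999, -0.0], [-0.002, -0.0, -1.0]]
force: [1.1, -1.7, 0.9]
gripper_width: 0.0467
```

Call:
carry_out --motion '[[[0,0,6,0,0,0,0],[0,0,12,0,0,0,0],[0,0,18,0,0,0,0],[0,0,24,0,0,0,0],[0,0,30,0,0,0,0]]]'

```text
time: 19.75
ee_pos: [0.3705, 0.3785, 0.3416]
orientation: [[-0.999, -0.033, 0.0], [-0.033, 0.999, 0.001], [-0.001, 0.001, -1.0]]
force: [0.5, -1.3, 0.1]
gripper_width: 0.0468
```

Run:
```python
from h import *
s=sense();print(s['time'],s['ee_pos'],s['force'],s['joint_positions'].round(1),s['gripper_width'])
S,ds=grab('scene');T,dt=grab('top')
W=np.zeros((600,800,3),np.uint8)
W[:,:]=0
a=cv2.resize(S[150:390,230:420],None,fx=2.4,fy=2.4,interpolation=cv2.INTER_CUBIC);W[:a.shape[0],:a.shape[1]]=a
b=cv2.resize(T[140:230,275:365],None,fx=3.5,fy=3.5,interpolation=cv2.INTER_CUBIC);W[:315,470:785]=b
c=cv2.resize(T[190:280,390:500],None,fx=2.8,fy=2.8);W[320:320+c.shape[0],470:470+c.shape[1]]=c
cv2.imwrite('pics/end.png',W)
for nm,d in(('top',dt),('scene',ds)):
    C=cloud(nm,d);x,y,z=C[...,0],C[...,1],C[...,2]
    m=(x>.38)&(x<.56)&(y<-.15)&(y>-.40)&(z>.255)&(z<.268);P=C[m];print(nm,'handletop',len(P),P.mean(0).round(4) if len(P) else 0)
    m=(z>.03)&(z<.075)&(x>.3)&(x<.6)&(y>-.2)&(y<.2)
    n,l,st,ce=cv2.connectedComponentsWithStats(m.astype(np.uint8))
    for i in range(1,n):
        if st[i,4]>15:print('by',ce[i].round(),C[l==i].mean(0).round(3))
```

```text
19.75 [0.37053045 0.37850474 0.34164145] [ 0.5370659  -1.34800357  0.14700182] [ 42.8 -11.4  86.2   0.  105.2 -49. ] 0.046829214332062614
top handletop 114 [ 0.4664 -0.27    0.2609]
by [254. 207.] [0.571 0.153 0.042]
by [325. 206.] [ 0.571 -0.018  0.037]
by [271. 225.] [0.527 0.113 0.036]
by [364. 226.] [ 0.514 -0.108  0.055]
scene handletop 130 [ 0.4647 -0.276   0.261 ]
by [270. 193.] [0.571 0.147 0.041]
by [266. 213.] [0.526 0.109 0.035]
by [317. 237.] [ 0.57  -0.024  0.036]
by [327. 273.] [ 0.513 -0.118  0.052]
```

View pics/end.png

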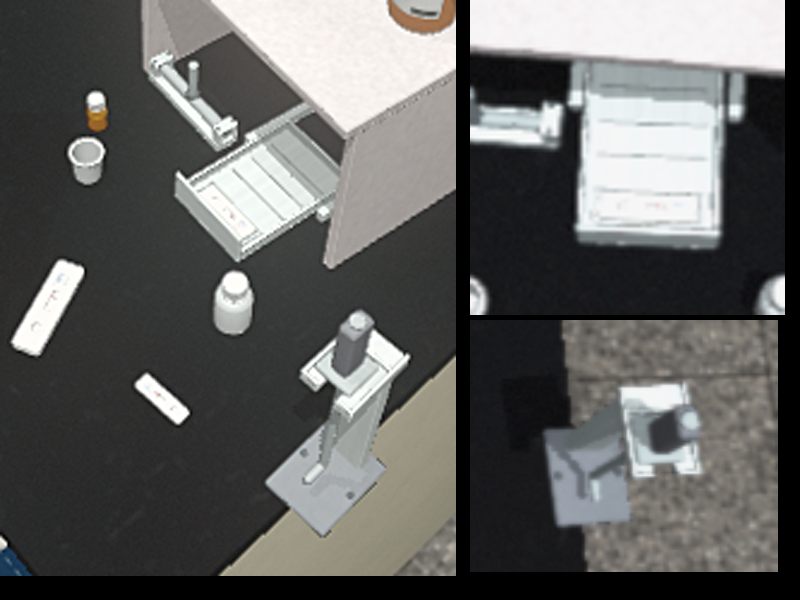

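Rod hangs upright in its fork, the cassette is in the nest in front of the riser, and the bystanders are unmoved. One numeric check of the bolt travel, relative to its right strap.

```bash
python3 -c "
from h import *
T,d=load('top');
p=w2r(plane('top',270+16/4,140+105/4,.0725));q=w2r(plane('top',270+(565-440)/4,140+125/4,.032));print('post',p,'strap right',q,'travel',p[1]-q[1]+67-90)
S0=cv2.imread('pics/scene0.png');S1,_=load('scene')
t=S0[181:190,313:324]
r=cv2.matchTemplate(S1[165:200,295:330],t,cv2.TM_CCOEFF_NORMED);_,v,_,l=cv2.minMaxLoc(r);du=(l[0]+295-313,l[1]+165-181);print(v,du)
a=w2r(plane('scene',318.5,185,.0725));b=w2r(plane('scene',318.5+du[0],185+du[1],.0725));print(a,b,b-a)
for n,u,v in(('top',325,206),('scene',317,237)):print(w2r(plane(n,u,v,.038)))
"
```

```text
post [ 24.9 129.1  72.5] strap right [31.7 66.1 32. ] travel 40.0
0.9444243907928467 (-8, -8)
[25.7 94.9 72.5] [ 25.2 127.3  72.5] [-0.5 32.4  0. ]
[-54.1   0.1  38. ]
[-53.5  -7.9  38. ]
```

Travel measures 40.0 mm and the lip is at x ≈ −54, which is inside the range. Handing in.

```bash
python3 -c "
from h import *
job_done()"
```

```text
the job is handed in; nothing more can be done
```

The job is handed in, after about 20 s of robot time out of the 54 s allowed; the interface gives no verdict. I slid the bolt fully back with the rod, hooked the tray's lip from behind, drew the tray out, hung the rod back in its stand and let go.

Last checks:
- **Bolt:** about 40 mm of travel, measured from its right strap in the top camera. The pushing force also rose from about 1 N to 6 N at the end, as against a stop. The scene camera alone put it at about 37 mm, because it reads about 4 mm too far right.
- **Tray:** the lip is at riser x of about −54 in both cameras, inside the −40 to −95 range, and the rear end is still between the guides.
- **Cassette:** it lies in its nest, wholly in front of the riser's top.
- **Rod:** it hangs upright in the fork. In each camera its handle top is 2 to 4 mm from where it started, within the fork's 4 mm play.
- **Bystanders:** the vial, cup and dropper are within 1 mm of where they were.

I viewed 14 pictures, four over the budget of 10.

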